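# Lever up the heavy chest flap and hold it

## Robot

A 6-joint arm with a two-finger parallel gripper is mounted at the origin on a cart in front of the work surface, level with it; the furniture and walls round the work are solid. World frame = base frame: x ahead of the robot, y to its left, z up, the work surface at z = 0. Lengths are in mm, angles in rad, forces in N, time in s.
With the tool pointing down it reaches from about 300 to 875 mm from the base axis. Payload 6.4 kg.
Tool frame: the origin (TCP) lies at the very end of the fingers, on their centre line; the grasp point (between the pads) lies 19 mm behind it; z points along the fingers, x is the direction in which the jaws open and shut, and the axes are right-handed (so a half turn about z gives the same grasp; the last joint's range is limited). The gripper opens to 88 mm and grips with 3 to 60 N. Pads are 18 mm wide; open, the fingers measure 123 mm over their backs; the gripper's body (75 mm by 187 mm) begins 45 mm behind the grasp point.
Start: joints at [1.029, 0.181, 1.607, -0, 1.354, -0.206], TCP at [189.466, 542.903, 238.714] pointing down, gripper open.
Joint ranges: [-2.99, 2.99], [-0.89, 2.07], [0.3, 2.58], [-1.14, 4.28], [0, 2.63], [-3.12, 3.12]. Speed limits (rad/s): [2.57, 2.57, 3.01, 3.14, 3.14, 3.14].

## Interface

Orientations are given as a unit quaternion [w, x, y, z].
In Python, from cell import robot gives the robot as it stands. The module is installed in compiled form; this text tells all that it offers.
- The arm moves only by the tool apply_moves, never from a script. Its argument "deltas" is a list of rows, each an object with "grip": the closure, from 0 (fully open) to 1 (shut); "delta_pos": the shift along the tool's x, y, z each as a share of 0.5 m, from -1 to 1, a list of three; "rot": the turn, a rotation vector about the tool's x, y, z each as a share of 180 degrees, from -1 to 1, a list of three. In form: [{"grip": grip, "delta_pos": [x, y, z], "rot": [rx, ry, rz]}, ...]. A call has 1 to 10 rows; each row is the pose to reach, as a shift and turn from the pose commanded when the call began, along the tool's axes at that moment, turning the shorter way round; what a row does not reach only later rows make up. A row lasts 1/12 s, in which the tool goes at most 41.7 mm and 7.16 degrees, less where a joint would pass 70% of its speed; a pose out of reach is approached as far as the arm can. A call with a number of a shift or a turn outside -1 to 1 is refused whole. A call with a gripper value outside its range is refused whole. The fingers move at their own pace and stop on an object; the grip force is fixed at half the most. Time passes only in rows, so rows that repeat a pose let the fingers close. It gives the time, the measured TCP pose, the force and the opening at its end, in the units of the state.
- robot.observe(): the state, without advancing time (a new reading comes with each control period).
- robot.snapshot(name): name is "side" or "top"; returns the picture (384x512x3 uint8, red, green, blue); there is no depth.
- robot.camera_params(name): a dict with "camera_matrix" (3x3 intrinsics, pixels), "k1" (the pictures are not rectified: a ray, as slopes to the right and down, at radius r is drawn at 1 + k1 r^2 times it, then the intrinsics apply), "view" (4x4, takes a point from world to camera coordinates). Camera axes: x right, y down, z forward; pixel columns grow to the right and rows downward; lengths in mm; the calibration is good to about 2 mm. A picture is of the moment at which its call begins. camera_params takes no time and is no camera call.
- robot.close_job(): hands the job in, once; it reports no verdict.
The state is a dict: "t": time; "q": joint angles; "joint_velocities": joint speeds; "effort": joint torques, N m; "tcp_pos": TCP position; "eef_rot": TCP orientation; "ft_force": force on the tool from outside, world axes, zero at the start; "torque": the same for the moment, N m; "grip_width": finger opening in mm.
Only numpy, scipy, OpenCV 4.12 (cv2) and the standard library are available. Lean on these libraries where they do the work, as an engineer would, in place of code of your own. Each camera call takes 0.05 s, during which the arm holds its last target. There are 200 camera calls.

## Task

Open the shielded sample chest with its lever: first push the red safety stop fully aside by its upright peg so that it no longer lies under the lever, then press the orange pad at the long end of the lever down to the buffer so that its toe raises the heavy grey flap, and finish while still pressing it down and holding the flap up. Use the fingers only to push and press: do not lift the lever out of its notches, do not touch the flap, and leave everything standing around the chest where it is.

Things in the scene. Friction and masses are not known exactly. Their poses are not given: they have to be found in the camera images.
- chest: fixed blue sample chest with lifter on a 10 mm steel base plate, 372 x 110 mm. Origin: on the counter below the lever pivot. Its x axis runs level from the lever long end to the chest (orange pad at x = -143 mm, flap from x = +52 to +203 mm, up to 91 mm high), z up. The upright post of the stop is at x = -60, y = +50 mm. A rubber buffer (top 21 mm above the counter) stands below the orange pad
- lever: loose two-armed lever, 0.4 kg, lying with its 10 mm cross pin in the open notches of two steel cheeks on the chest. Origin on the pivot axis, 75 mm above the counter. Its short steel toe (62 mm) reaches under the yellow lip of the flap, its thin aluminium long arm (16 mm wide) slopes up to the orange pad; axes as the chest's at rest. Its toe is heavy, so the long end stays up by itself; it turns 0.6 rad until the pad meets the buffer
- lever_pad (a point): centre of the top of the orange pad (42 x 44 mm, black rubber insert) at the lever's long end, 150 mm from the pivot; about 127 mm above the counter at rest and about 38 mm when down on the buffer. With the stop aside, pressing it down takes 4 to 9 N; it rises again when let go
- stop (a joint): red safety stop, a flat bar 122 x 18 x 10 mm turning level about its post, its top 83 mm above the counter. 0 = square across under the long arm, 4 mm below it, so that the lever cannot go down; it starts between 0 and 0.35; 1.57 = fully aside, along the lever. It stays where it is left. It grows as the peg goes from chest +y round to chest +x: at value a the peg is at chest x = -60 + 55 sin(a), y = 50 + 55 cos(a) mm
- stop_peg (a point): top of the upright peg on the stop (12 mm thick with a 18 mm black ball on top, ball top 130 mm above the counter, bar below it at 83 mm), 55 mm from the stop's pivot; about 2 N pushes it round towards the chest
- flap (a joint): heavy grey flap (about 2.6 kg, 108 mm wide) of the chest, hinged at the end away from the lever. 0 = shut; about 0.24 rad with the lever fully down on the buffer. It falls shut if the lever is let go
- flap_lip (a point): top of the front edge of the flap's yellow lip, about 78 mm above the counter when shut
- dropper: small amber bottle with black cap, 33 mm across, 78 mm high, standing to the left of the chest; origin under its centre; leave alone
- glass_box: small white carton 31 x 31 x 18 mm to the right of the lever; origin under its centre; leave alone
- tip_box: blue pipette tip box 85 x 118 x 77 mm; origin under its centre; leave alone
- marker: red marker pen 133 mm long, lying; leave alone
- timer: white timer 32 x 66 x 55 mm; origin under its centre; leave alone
- tape: roll of pink label tape, 62 mm across, 19 mm high; leave alone

How it is judged (in metres and radians):
On the way, in this order (a step that is already met when the one before it is completed fails the run):
1. the stop is pushed aside while the flap is still shut (value of joint stop above 1 rad and value of joint flap below 0.06 rad), for 0.2 s.
2. the lever raises the flap (value of joint flap above 0.18 rad and contact force between the fingers and lever above 1 N), for 0.2 s.
At the end, for the whole second after the job is handed in: the fingers hold the lever's pad down (more than 1 N, pad lower than 62 mm above the counter), the lever's toe carries the flap at more than 0.18 rad, at rest; the stop is more than 1.0 rad aside and the lever still lies in its notches (pivot within 12 mm) (all of step 2 and velocity of joint flap below 0.05 rad/s and value of joint stop above 1 rad and contact force between lever and flap above 2 N and height (world z) of lever_pad below 0.062 m and distance of lever from where it was at the start of the episode below 0.012 m); the arm keeps its last pose, push and grip.
It fails at once if the lever is lifted or pulled out of its notches (distance of lever from where it was at the start of the episode above 0.015 m).
It fails at once if the robot touches the flap (contact force between any of the fingers, the arm and flap above 1 N).
It fails at once if a bystander is moved more than 30 mm (distance of any of dropper, glass_box, tip_box, marker, timer, tape from where it was at the start of the episode above 0.03 m).
It also fails if it takes over 42 s, if anything falls off the work surface, if the arm or the gripper's body presses on something with over 40 N, if the wrist force passes 120 N, or if a joint passes its speed limit or range.

## Working session

There is one attempt and no reset: what is moved stays moved. The work goes in short steps, Python scripts to look and compute and a tool call to move; the robot and the scene stay as the last step left them, time stands still between calls to the robot, and variables do not carry over. Pictures are saved under pics/ and viewed, about 8 in all and at most 12, crops included, and the job is handed in when it is done.

Besides the shell and the picture viewer there is one more tool, called after "Request:" by a JSON object that holds its "op" and its "data", one argument or row to a line. apply_moves: Moves the arm, as the interface text tells. Shift numbers are shares of 0.5 m and turn numbers shares of 180 degrees, none past 1 either way. Its arguments: {"type":"object","properties":{"deltas":{"type":"array","items":{"type":"object","properties":{"grip":{"type":"number"},"delta_pos":{"type":"array","items":{"type":"number","minimum":-1,"maximum":1}},"rot":{"type":"array","items":{"type":"number","minimum":-1,"maximum":1}}}}}},"required":["deltas"]}

```bash
mkdir -p pics
python3 - <<'E'
from cell import robot
import cv2,numpy as np
for n in("side","top"):
    p=robot.camera_params(n);print(n,np.round(p["camera_matrix"],1).tolist(),p["k1"],np.round(p["view"],3).tolist())
    cv2.imwrite(f"pics/{n}0.png",robot.snapshot(n)[:,:,::-1])
o=robot.observe();print({k:np.round(v,3).tolist() for k,v in o.items()})
E
```

```text
side [[417.0, 0.0, 251.0], [0.0, 417.0, 190.4], [0.0, 0.0, 1.0]] -0.06560514876827836 [[-0.956, 0.293, 0.003, 562.528], [0.233, 0.764, -0.601, -29.987], [-0.179, -0.574, -0.799, 1429.463], [0.0, 0.0, 0.0, 1.0]]
top [[385.8, 0.0, 248.7], [0.0, 385.8, 198.8], [0.0, 0.0, 1.0]] -0.13233482288299617 [[0.005, -1.0, 0.014, -82.969], [-0.995, -0.006, -0.102, 583.077], [0.102, -0.013, -0.995, 1502.889], [0.0, 0.0, 0.0, 1.0]]
{'t': 0.1, 'q': [1.029, 0.181, 1.608, 0.0, 1.354, -0.206], 'joint_velocities': [-0.0, -0.001, -0.002, -0.001, -0.001, 0.002], 'effort': [0.002, -43.482, -34.27, 0.07, 0.034, -0.0], 'tcp_pos': [189.205, 542.461, 237.886], 'eef_rot': [0.0, 0.815, 0.579, -0.001], 'ft_force': [-0.113, -0.83, 0.372], 'torque': [0.041, -0.064, 0.037], 'grip_width': 88.237}
```

View pics/side0.png

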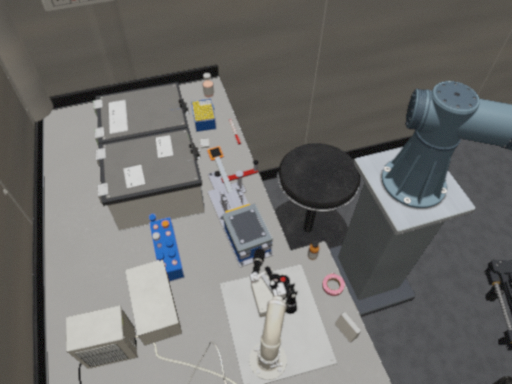

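View pics/top0.png

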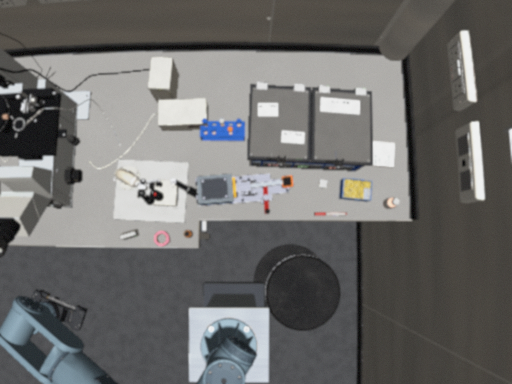

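The side view shows the orange pad at about (215,153) and the red stop across at about (240,175). In the top view, the pad is at (288,182), the peg at about (266,208) and the flap at (214,189). I'll zoom in and measure next.

```bash
cat > h.py <<'E'
import cv2,numpy as np
from cell import robot
def ray(n,uv):
    p=robot.camera_params(n);K=np.array(p["camera_matrix"]);V=np.array(p["view"])
    d=(np.array(uv,float)-K[:2,2])/[K[0,0],K[1,1]];s=d.copy()
    for _ in range(20): s=d/(1+p["k1"]*(s@s))
    R=V[:3,:3];return -R.T@V[:3,3],R.T@np.r_[s,1]
def onz(n,uv,z):
    o,d=ray(n,uv);return o+d*(z-o[2])/d[2]
def two(a,b):
    (o1,d1),(o2,d2)=ray("side",a),ray("top",b)
    s=np.linalg.lstsq(np.c_[d1,-d2],o2-o1,rcond=None)[0]
    A,B=o1+d1*s[0],o2+d2*s[1];return (A+B)/2,np.linalg.norm(A-B)
def blobs(im,lo,hi,box):
    h=cv2.cvtColor(im,cv2.COLOR_RGB2HSV);m=cv2.inRange(h,lo,hi);k=np.zeros_like(m);x0,y0,x1,y1=box;k[y0:y1,x0:x1]=255
    n,l,st,c=cv2.connectedComponentsWithStats(m&k);return [(st[i,4],st[i,:4].tolist(),np.round(c[i],1).tolist()) for i in range(1,n) if st[i,4]>5]
E
python3 - <<'E'
from h import *
S=cv2.imread("pics/side0.png");T=cv2.imread("pics/top0.png")
c1=cv2.resize(S[135:275,190:290],None,fx=4,fy=4,interpolation=cv2.INTER_CUBIC)
c2=cv2.resize(T[160:240,180:300],None,fx=3.3,fy=3.3,interpolation=cv2.INTER_CUBIC)
o=np.zeros((560,800,3),np.uint8);o[:560,:400]=c1;o[:c2.shape[0],400:400+c2.shape[1]]=c2[:, :400]
cv2.imwrite("pics/c0.png",o)
for n,im,b in(("side",S,(195,135,275,275)),("top",T,(180,160,300,240))):
    im=im[:,:,::-1].copy()
    print(n,"or",blobs(im,(7,150,120),(18,255,255),b),"red",blobs(im,(172,150,60),(180,255,255),b),blobs(im,(0,150,60),(6,255,255),b),"yel",blobs(im,(20,120,120),(32,255,255),b))
E
```

```text
side or [(np.int32(13), [219, 148, 4, 9], [220.4, 153.1]), (np.int32(25), [208, 150, 6, 10], [210.4, 154.7])] red [] [(np.int32(9), [236, 135, 4, 8], [237.1, 138.3]), (np.int32(44), [244, 170, 13, 6], [249.1, 172.2]), (np.int32(28), [229, 175, 8, 5], [232.3, 177.1])] yel []
top or [(np.int32(29), [283, 176, 10, 11], [288.8, 182.2])] red [] [(np.int32(12), [264, 188, 3, 5], [265.1, 189.9]), (np.int32(23), [265, 202, 3, 8], [266.0, 205.3])] yel [(np.int32(40), [233, 178, 4, 19], [233.9, 187.7])]
```

View pics/c0.png

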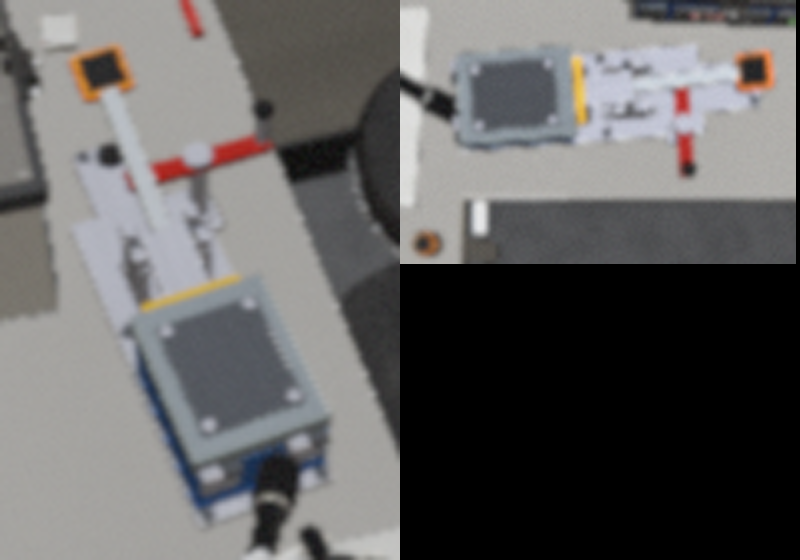

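The crop shows the peg ball at side (255.8,162) and top (267.3,211.5). The pad is at side (215.7,152.5) and top (287.5,181.5), and the post is at side (239.5,173). The yellow lip is at top (234,187.7), and the stop lies roughly square across.

Run:
```python
from h import *
r=lambda v:np.round(v,1).tolist()
for nm,a,b,z in(("peg",(255.8,162),(267.3,211.5),121),("pad",(215.7,152.5),(287.5,181.5),127),("post",(239.5,173),(265.8,197),95)):
    p,e=two(a,b);print(nm,r(p),round(e,1),r(onz("side",a,z)),r(onz("top",b,z)))
print("lip",r(onz("side",(190+190/4,135+292/4),78)),r(onz("top",(234,187.7),78)))
P=onz("side",(215.7,152.5),127)/2+onz("top",(287.5,181.5),127)/2
L=onz("side",(190+190/4,135+292/4),78)/2+onz("top",(234,187.7),78)/2
print("yaw",np.degrees(np.arctan2(*(L-P)[[1,0]])),np.linalg.norm((L-P)[:2]))
R=lambda q:cv2.Rodrigues(2*np.arctan2(np.linalg.norm(q[1:]),q[0])*q[1:]/np.linalg.norm(q[1:]))[0]
print(R(np.array(robot.observe()["eef_rot"])).round(3).tolist())
```

```text
peg [527.4, -148.7, 115.6] 0.3 [528.8, -144.2, 121.0] [527.2, -148.4, 121.0]
pad [640.5, -224.9, 116.7] 1.8 [641.4, -215.1, 127.0] [639.8, -224.0, 127.0]
post [584.3, -144.4, 85.8] 2.2 [585.2, -136.6, 95.0] [584.3, -144.3, 95.0]
lip [625.6, -19.8, 78.0] [621.5, -22.5, 78.0]
yaw 94.91649308359584 199.17030125307576
[[0.33, 0.944, -0.001], [0.944, -0.33, -0.001], [-0.002, -0.0, -1.0]]
```

Request:
{"op": "apply_moves", "data": {
  "deltas": [
    {"grip": 1,"delta_pos": [-0.578,0.558,0],"rot": [0,0,-0.135]},
    {"grip": 1,"delta_pos": [-0.578,0.558,0],"rot": [0,0,-0.135]},
    {"grip": 1,"delta_pos": [-0.578,0.558,0],"rot": [0,0,-0.135]},
    {"grip": 1,"delta_pos": [-0.578,0.558,0],"rot": [0,0,-0.135]},
    {"grip": 1,"delta_pos": [-0.578,0.558,0],"rot": [0,0,-0.135]},
    {"grip": 1,"delta_pos": [-0.578,0.558,0],"rot": [0,0,-0.135]},
    {"grip": 1,"delta_pos": [-0.578,0.558,0],"rot": [0,0,-0.135]},
    {"grip": 1,"delta_pos": [-0.578,0.558,0],"rot": [0,0,-0.135]},
    {"grip": 1,"delta_pos": [-0.578,0.558,0],"rot": [0,0,-0.135]},
    {"grip": 1,"delta_pos": [-0.578,0.558,0],"rot": [0,0,-0.135]}
  ]
}}

```text
t: 0.93
tcp_pos: [358.0, 175.7, 238.7]
eef_rot: [0.0, 0.675, 0.737, 0.0]
ft_force: [0.0, 0.5, 0.7]
grip_width: 23.5
```

Request:
{"op": "apply_moves", "data": {
  "deltas": [
    {"grip": 1,"delta_pos": [-0.754,0.269,0],"rot": [0,0,0]},
    {"grip": 1,"delta_pos": [-0.754,0.269,0],"rot": [0,0,0]},
    {"grip": 1,"delta_pos": [-0.754,0.269,0],"rot": [0,0,0]},
    {"grip": 1,"delta_pos": [-0.754,0.269,0],"rot": [0,0,0]},
    {"grip": 1,"delta_pos": [-0.754,0.269,0],"rot": [0,0,0]},
    {"grip": 1,"delta_pos": [-0.754,0.269,0],"rot": [0,0,0]},
    {"grip": 1,"delta_pos": [-0.754,0.269,0],"rot": [0,0,0]},
    {"grip": 1,"delta_pos": [-0.754,0.269,0],"rot": [0,0,0]},
    {"grip": 1,"delta_pos": [-0.754,0.269,0],"rot": [0,0,0]},
    {"grip": 1,"delta_pos": [-0.754,0.269,0],"rot": [0,0,0]}
  ]
}}

```text
t: 1.77
tcp_pos: [525.6, -189.4, 238.2]
eef_rot: [0.0, 0.676, 0.737, -0.0]
ft_force: [-0.7, 1.0, 0.7]
grip_width: 0.6
```

Request:
{"op": "apply_moves", "data": {
  "deltas": [
    {"grip": 1,"delta_pos": [0,0,0.08]},
    {"grip": 1,"delta_pos": [0,0,0.15]},
    {"grip": 1,"delta_pos": [0,0,0.22]},
    {"grip": 1,"delta_pos": [0,0,0.286]},
    {"grip": 1,"delta_pos": [0,0,0.286]},
    {"grip": 1,"delta_pos": [0,0,0.286]}
  ]
}}

```text
invalid input at $.deltas[0]: expected keys grip, delta_pos, rot
```

Run:
```python
from h import *
S=robot.snapshot("side")[:,:,::-1];T=robot.snapshot("top")[:,:,::-1]
o=np.zeros((480,800,3),np.uint8);o[:480,:400]=cv2.resize(S[120:240,190:290],None,fx=4,fy=4,interpolation=cv2.INTER_CUBIC)
o[:400,400:]=cv2.resize(T[150:250,200:300],None,fx=4,fy=4,interpolation=cv2.INTER_CUBIC)
cv2.imwrite("pics/c1.png",o);print(robot.observe()["tcp_pos"])
```

```text
[ 525.49253904 -189.31496938  237.93080886]
```

View pics/c1.png

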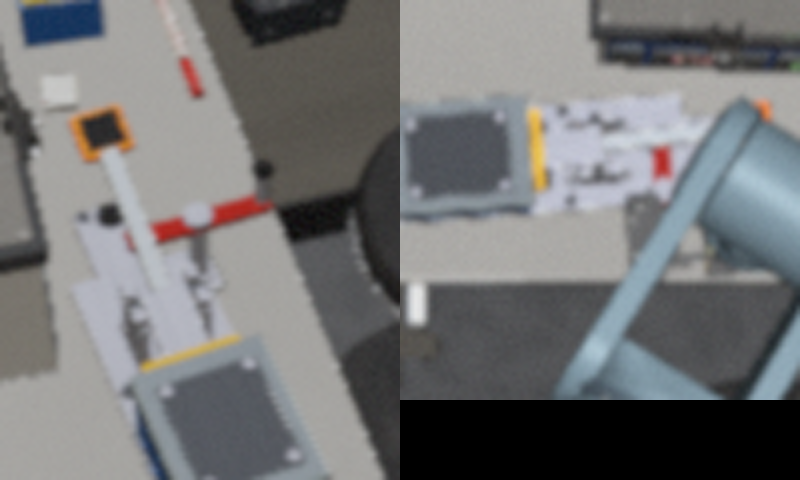

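The descent was refused because its rows lacked "rot". The picture shows the gripper still above, at the top edge of the side view near (262,123). The stop and peg haven't moved.

Request:
{"op": "apply_moves", "data": {
  "deltas": [
    {"grip": 1,"delta_pos": [0,0,0.08],"rot": [0,0,0]},
    {"grip": 1,"delta_pos": [0,0,0.15],"rot": [0,0,0]},
    {"grip": 1,"delta_pos": [0,0,0.22],"rot": [0,0,0]},
    {"grip": 1,"delta_pos": [0,0,0.286],"rot": [0,0,0]},
    {"grip": 1,"delta_pos": [0,0,0.286],"rot": [0,0,0]},
    {"grip": 1,"delta_pos": [0,0,0.286],"rot": [0,0,0]}
  ]
}}

```text
t: 2.37
tcp_pos: [523.2, -183.9, 94.3]
eef_rot: [-0.003, 0.675, 0.738, -0.0]
ft_force: [0.3, 0.8, 0.2]
grip_width: 0.4
```

Run:
```python
from h import *
S=robot.snapshot("side")[:,:,::-1]
cv2.imwrite("pics/c2.png",cv2.resize(S[120:240,190:290],None,fx=4,fy=4,interpolation=cv2.INTER_CUBIC))
```

```text
(no output)
```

View pics/c2.png

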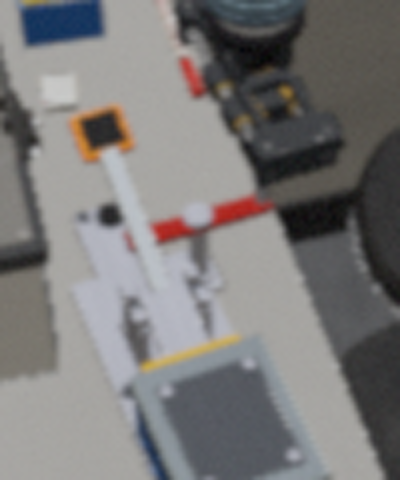

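The gripper is beside the peg and hides it in this view. The bar hasn't been disturbed, so I'll push now.

Request:
{"op": "apply_moves", "data": {
  "deltas": [
    {"grip": 1,"delta_pos": [0.015,0.018,0],"rot": [0,0,0]},
    {"grip": 1,"delta_pos": [0.03,0.02,0],"rot": [0,0,0]},
    {"grip": 1,"delta_pos": [0.045,0.021,0],"rot": [0,0,0]},
    {"grip": 1,"delta_pos": [0.06,0.022,0],"rot": [0,0,0]},
    {"grip": 1,"delta_pos": [0.075,0.024,0],"rot": [0,0,0]},
    {"grip": 1,"delta_pos": [0.087,0.026,0],"rot": [0,0,0]},
    {"grip": 1,"delta_pos": [0.098,0.033,0],"rot": [0,0,0]},
    {"grip": 1,"delta_pos": [0.108,0.04,0],"rot": [0,0,0]},
    {"grip": 1,"delta_pos": [0.116,0.048,0],"rot": [0,0,0]},
    {"grip": 1,"delta_pos": [0.116,0.048,0],"rot": [0,0,0]}
  ]
}}

```text
t: 3.25
tcp_pos: [544.2, -124.8, 95.7]
eef_rot: [-0.0, 0.675, 0.738, 0.0]
ft_force: [0.6, -1.0, -0.3]
grip_width: 0.7
```

Request:
{"op": "apply_moves", "data": {
  "deltas": [
    {"grip": 1,"delta_pos": [-0.006,-0.03,0],"rot": [0,0,0]},
    {"grip": 1,"delta_pos": [0,-0.05,0],"rot": [0,0,0]},
    {"grip": 1,"delta_pos": [0.03,-0.052,0],"rot": [0,0,0]},
    {"grip": 1,"delta_pos": [0.056,-0.052,0],"rot": [0,0,0]},
    {"grip": 1,"delta_pos": [0.056,-0.035,0],"rot": [0,0,0]},
    {"grip": 1,"delta_pos": [0.056,-0.015,0],"rot": [0,0,0]},
    {"grip": 1,"delta_pos": [0.056,0.005,0],"rot": [0,0,0]},
    {"grip": 1,"delta_pos": [0.056,0.025,0],"rot": [0,0,0]},
    {"grip": 1,"delta_pos": [0.056,0.04,0],"rot": [0,0,0]},
    {"grip": 1,"delta_pos": [0.056,0.042,0],"rot": [0,0,0]}
  ]
}}

```text
t: 4.08
tcp_pos: [562.4, -94.7, 94.7]
eef_rot: [-0.002, 0.675, 0.738, -0.001]
ft_force: [-7.6, 4.0, 3.8]
grip_width: 0.3
```

Request:
{"op": "apply_moves", "data": {
  "deltas": [
    {"grip": 1,"delta_pos": [0,0,0],"rot": [0,0,0]},
    {"grip": 1,"delta_pos": [0,-0.04,0],"rot": [0,0,0]},
    {"grip": 1,"delta_pos": [0,-0.09,0],"rot": [0,0,0]},
    {"grip": 1,"delta_pos": [0,-0.09,-0.05],"rot": [0,0,0]},
    {"grip": 1,"delta_pos": [0,-0.1,-0.13],"rot": [0,0,0]},
    {"grip": 1,"delta_pos": [0,-0.1,-0.2],"rot": [0,0,0]},
    {"grip": 1,"delta_pos": [0,-0.1,-0.26],"rot": [0,0,0]},
    {"grip": 1,"delta_pos": [0,-0.1,-0.26],"rot": [0,0,0]}
  ]
}}

```text
t: 4.75
tcp_pos: [517.3, -102.1, 233.5]
eef_rot: [0.006, 0.675, 0.738, 0.002]
ft_force: [0.3, -1.5, 1.6]
grip_width: 0.2
```

Run:
```python
from h import *
S=robot.snapshot("side")[:,:,::-1];T=robot.snapshot("top")[:,:,::-1]
o=np.zeros((480,800,3),np.uint8);o[:480,:400]=cv2.resize(S[120:240,190:290],None,fx=4,fy=4,interpolation=cv2.INTER_CUBIC)
o[:400,400:]=cv2.resize(T[150:250,200:300],None,fx=4,fy=4,interpolation=cv2.INTER_CUBIC)
cv2.imwrite("pics/c3.png",o);print(robot.observe()["tcp_pos"])
```

```text
[ 514.45870462 -100.96376439  227.60528876]
```

View pics/c3.png

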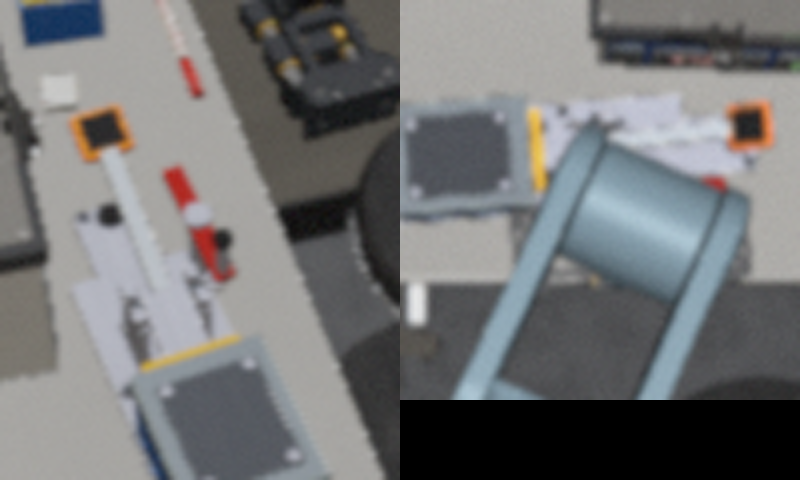

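The stop now lies along the lever, with the bar running from (233,163) to (246,187) in the side view, clear of the arm. The flap is shut. Next I'll go over the pad.

Request:
{"op": "apply_moves", "data": {
  "deltas": [
    {"grip": 1,"delta_pos": [-0.266,0.23,0],"rot": [0,0,0]},
    {"grip": 1,"delta_pos": [-0.266,0.23,0],"rot": [0,0,0]},
    {"grip": 1,"delta_pos": [-0.266,0.23,0],"rot": [0,0,0]},
    {"grip": 1,"delta_pos": [-0.266,0.23,0],"rot": [0,0,0]},
    {"grip": 1,"delta_pos": [-0.266,0.23,0],"rot": [0,0,0]},
    {"grip": 1,"delta_pos": [-0.266,0.23,0.08],"rot": [0,0,0]},
    {"grip": 1,"delta_pos": [-0.266,0.23,0.16],"rot": [0,0,0]},
    {"grip": 1,"delta_pos": [-0.266,0.23,0.17],"rot": [0,0,0]},
    {"grip": 1,"delta_pos": [-0.266,0.23,0.17],"rot": [0,0,0]}
  ]
}}

```text
t: 5.6
tcp_pos: [635.8, -220.8, 135.4]
eef_rot: [-0.005, 0.675, 0.738, -0.001]
ft_force: [-0.8, 0.1, 1.0]
grip_width: -0.2
```

Run:
```python
from h import *
S=robot.snapshot("side")[:,:,::-1];T=robot.snapshot("top")[:,:,::-1]
o=np.zeros((480,800,3),np.uint8);o[:480,:400]=cv2.resize(S[120:240,190:290],None,fx=4,fy=4,interpolation=cv2.INTER_CUBIC)
o[:400,400:]=cv2.resize(T[150:250,230:330],None,fx=4,fy=4,interpolation=cv2.INTER_CUBIC)
cv2.imwrite("pics/c4.png",o);print(robot.observe()["tcp_pos"])
```

```text
[ 639.09646244 -222.60398771  141.5972689 ]
```

View pics/c4.png

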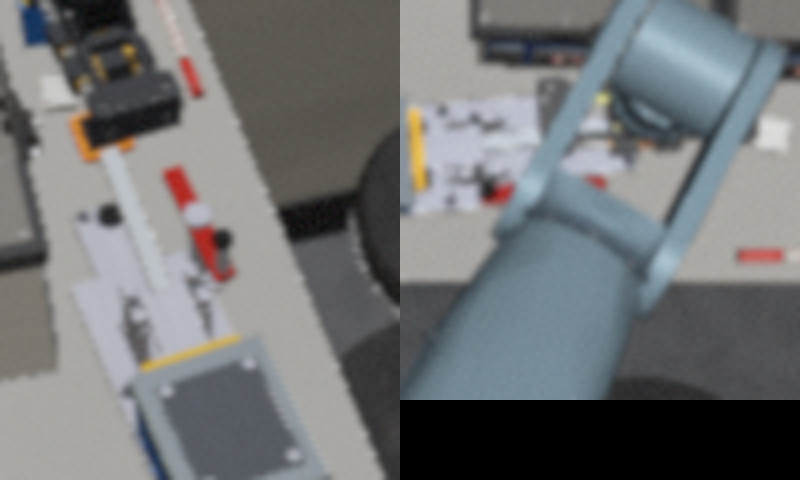

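The gripper is above the pad, and the orange rim shows at (210,155) just under the fingers in the side view. I'll press down in steps.

Request:
{"op": "apply_moves", "data": {
  "deltas": [
    {"grip": 1,"delta_pos": [0,0,0.02],"rot": [0,0,0]},
    {"grip": 1,"delta_pos": [0,0,0.036],"rot": [0,0,0]},
    {"grip": 1,"delta_pos": [0,0,0.052],"rot": [0,0,0]},
    {"grip": 1,"delta_pos": [0,0,0.068],"rot": [0,0,0]},
    {"grip": 1,"delta_pos": [0,0,0.084],"rot": [0,0,0]},
    {"grip": 1,"delta_pos": [0,0,0.1],"rot": [0,0,0]},
    {"grip": 1,"delta_pos": [0,0,0.116],"rot": [0,0,0]},
    {"grip": 1,"delta_pos": [0,0,0.132],"rot": [0,0,0]},
    {"grip": 1,"delta_pos": [0,0,0.148],"rot": [0,0,0]},
    {"grip": 1,"delta_pos": [0,0,0.16],"rot": [0,0,0]}
  ]
}}

```text
t: 6.53
tcp_pos: [641.0, -225.6, 63.9]
eef_rot: [0.004, 0.675, 0.737, 0.0]
ft_force: [-0.0, -4.1, 9.3]
grip_width: 0.4
```

Request:
{"op": "apply_moves", "data": {
  "deltas": [
    {"grip": 1,"delta_pos": [0,0,0.012],"rot": [0,0,0]},
    {"grip": 1,"delta_pos": [0,0,0.022],"rot": [0,0,0]},
    {"grip": 1,"delta_pos": [0,0,0.032],"rot": [0,0,0]},
    {"grip": 1,"delta_pos": [0,0,0.042],"rot": [0,0,0]},
    {"grip": 1,"delta_pos": [0,0,0.05],"rot": [0,0,0]},
    {"grip": 1,"delta_pos": [0,0,0.05],"rot": [0,0,0]},
    {"grip": 1,"delta_pos": [0,0,0.05],"rot": [0,0,0]}
  ]
}}

```text
t: 7.12
tcp_pos: [640.9, -222.7, 40.6]
eef_rot: [0.002, 0.675, 0.738, 0.001]
ft_force: [-5.8, 5.4, 21.7]
grip_width: 0.2
```

Request:
{"op": "apply_moves", "data": {
  "deltas": [
    {"grip": 1,"delta_pos": [0,0,0],"rot": [0,0,0]},
    {"grip": 1,"delta_pos": [0,0,0],"rot": [0,0,0]},
    {"grip": 1,"delta_pos": [0,0,0],"rot": [0,0,0]},
    {"grip": 1,"delta_pos": [0,0,0],"rot": [0,0,0]},
    {"grip": 1,"delta_pos": [0,0,0],"rot": [0,0,0]}
  ]
}}

```text
t: 7.53
tcp_pos: [640.9, -222.7, 40.6]
eef_rot: [0.002, 0.675, 0.738, 0.001]
ft_force: [-5.3, 6.0, 21.8]
grip_width: 0.3
```

Run:
```python
from h import *
S=robot.snapshot("side")[:,:,::-1]
cv2.imwrite("pics/c5.png",cv2.resize(S[120:240,190:290],None,fx=4,fy=4,interpolation=cv2.INTER_CUBIC));o=robot.observe();print(o["tcp_pos"],o["ft_force"],o["t"])
```

```text
[ 640.88722253 -222.72496846   40.59706081] [-5.50114539  5.01966943 20.69978362] 7.5833
```

View pics/c5.png

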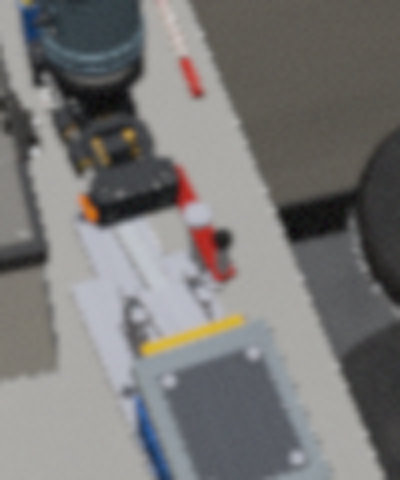

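The flap is raised: its lip went from about row 209 to 204 in the side view. The stop is aside, the pad is down at about 40 mm, and the force is steady at about 21 N. Handing in.

```bash
python3 -c "
from cell import robot
print(robot.close_job());o=robot.observe();print(o['t'],o['tcp_pos'],o['ft_force'])"
```

```text
the job is handed in; nothing more can be done
None
the job is handed in; nothing more can be done
```

The job is handed in, with the fingers still pressing the pad down on the buffer and the flap held up. `close_job` gives no verdict, so this rests on my last readings and pictures.

- **Stop:** I pushed the red stop aside by its peg with closed fingers. The picture taken right after shows it lying along the lever, clear of the arm, with the flap still shut. It was still there in the last picture.
- **Lever and flap:** I then pressed the orange pad down. At the last check (t = 7.6 s) the fingertips were at 40.6 mm with a steady push of about 21 N, plus about 5 N sideways in both x and y. The lip had visibly risen in the side view.
- **Bystanders:** The pen hadn't moved in the last picture. I didn't check the others one by one, but the arm kept clear of them.
- **Not measured:** I didn't measure the flap angle or the pivot shift. The flap is judged from the picture and the finger height.
- **Failed call:** One move call was refused because its rows lacked `rot`. Nothing moved, and I sent it again.

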